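Set the polariser ring to the marked angle and clamp it

TASK

Push the tall knob of the polarising stage's lever round its arc with the fingertips until the ring's pointer stands in the middle between the two prongs of the marker fork on the scale. Then push the small clamp lever inward until it is fully home against its stop, leaving the ring at its setting. Only push: do not lift, tip or shove the stage along the bench, do not shift the marker fork, and leave the weight, specimen and rod beside it alone.

Things in the scene. Friction and masses are not known exactly. Their poses are not given: they have to be found in the camera images.
- stage_unit: Polarising stage, about 3 kg, loose on the worktop (slides if shoved with over about 12 N). Base plate local x -75..75, y -85..165, top z 14 mm; black round housing, radius 70, top z 36 mm, white scale marks on its +x half. Origin: on the ring's vertical axis at worktop level. x points from the lever's side to the scale (roughly away from the robot), y to the clamp's side, z up.
- polar_ring (a joint): Ring angle about the stage's z axis, rad, counter-clockwise from above positive, -0.95..0.95. Metal ring, radius 50, top z 46 mm. At 0 the pointer lies along stage +x; at angle a the lever knob is at local (-90 cos a, -90 sin a) mm. Light friction (1 to 1.5 N at the knob), stays where left. Starts 0.3 rad or more above the fork's angle, so it must turn clockwise (knob towards local +y).
- pointer_tip (a point): Tip of the dark pointer on the ring, opposite the lever: 60 mm from the ring axis, at z 47 mm, passing above the fork's prongs.
- lever_knob (a point): Top centre of the lever's black upright knob: a cylinder 12 mm in diameter, from z 38 to 88 mm, 90 mm from the ring axis. It stands at the end of an 8 mm round bar (z 38 to 46 mm) that runs out radially from the ring over the housing.
- marker_fork (a joint): Angle of the steel marker fork, same axis, zero and sign as the ring's angle: the ring is set when both angles are equal. Stiff; not to be moved.
- fork_gap (a point): Middle of the gap between the two prongs of the steel marker fork clipped on the rim of the scale, 60 mm from the ring axis, at z 41.5 mm. The prongs point to the ring axis; the gap is 8 mm wide. This point's x axis points radially outward, y along the rim (counter-clockwise).
- clamp_lever (a joint): Angle of the clamp lever about its vertical pivot at stage-local (60, 130) mm: 0 open, pointing along stage -x; grows counter-clockwise from above, swinging the pin towards the ring, to the stop at 1.3 rad (home). At angle c the pin is at local (60 - 50 cos c, 130 - 50 sin c) mm. Starts 0 to 0.25. Light friction (about 1.5 N at the pin), stays where left; it does not brake the ring.
- clamp_pin (a point): Top centre of the clamp lever's black upright pin: cylinder 10 mm in diameter, z 38 to 80 mm, 50 mm from the pivot, at the end of an 8 mm round bar (z 37.5 to 45.5 mm).
- clamp_pivot (a point): Top of the clamp lever's pivot, on its axis, z 46.5 mm.
- brass_weight: Loose brass knobbed weight, 30 mm across, 34 mm tall, in front of the clamp's side of the stage; origin under its centre. Leave alone.
- mounted_specimen: Loose round mounted specimen, 30 mm across, 19 mm tall, beside the stage's -y side; origin under its centre. Leave alone.
- steel_rod: Loose upright steel rod, 19 mm across, 35 mm tall, beside the stage's -y side; origin under its centre. Leave alone.

How it is judged:
By the outcome, as a careful person would: the job done as asked, in the order asked, and still so for the second after the job is handed in, with the robot touching nothing.
It also fails if it takes over 54 s, if anything falls off the work surface, if the arm or the gripper's body presses on something with over 40 N, if the wrist force passes 120 N, or if a joint passes its speed limit or range.

ROBOT

A 6-joint arm with a two-finger parallel gripper is mounted at the origin on a cart in front of the work surface, level with it; the furniture and walls round the work are solid. World frame = base frame: x ahead of the robot, y to its left, z up, the work surface at z = 0. Lengths are in m, angles in rad, forces in N, time in s.
With the tool pointing down it reaches from about 0.3 to 0.775 m from the base axis. Payload 14.6 kg.
Tool frame: the origin (TCP) lies midway between the tips of the shut fingers; the grasp point (between the pads) lies 19 mm behind it (ctrl.hold_point_z is the distance from the TCP to the grasp point, in m); z points along the fingers, x is the direction in which the jaws open and shut, and the axes are right-handed (so a half turn about z gives the same grasp; the last joint's range is limited). The gripper opens to 94 mm and grips with 3 to 60 N. Pads are 16 mm wide; open, the fingers measure 119 mm over their backs; the gripper's body (75 mm by 177 mm) begins 78 mm behind the grasp point.
Start: joints at [-1.215, 0.3, 1.521, -0, 1.321, -0.067], TCP at [0.226, -0.502, 0.205] pointing down, gripper open.
Joint ranges: [-3.03, 3.03], [-0.79, 2.21], [0.23, 2.52], [-1.04, 4.18], [0, 3.07], [-2.55, 2.55]. Speed limits (rad/s): [2.22, 2.22, 2.57, 3.14, 3.14, 3.14].

INTERFACE

Orientations are given as [roll, pitch, yaw] about the fixed x, y, z axes, in that order (R = Rz(yaw) Ry(pitch) Rx(roll)).
In Python, from station import ctrl, viewer, ticket, nets gives the robot as it stands.
- The arm moves only by the tool carry_out, never from a script. Its argument "commands" is one flat list of numbers, 7 for each row, row after row: the closure, from -1 (fully open) to 1 (shut), so that 0 is half open, then the shift along the world's x, y, z in cm, then the turn, a rotation vector about the world's x, y, z in rad. In form: [gripper, tx, ty, tz, ax, ay, az, gripper, tx, ty, tz, ax, ay, az, ...]. A call has 1 to 12 rows; each row is the pose to reach, as a shift and turn from the pose measured when the call began; what a row does not reach only later rows make up. A row lasts 1/12 s, in which the tool goes at most 41.7 mm and 7.16 degrees, less where a joint would pass 70% of its speed; a pose out of reach is approached as far as the arm can. A call with a gripper value outside its range is refused whole. The fingers move at their own pace and stop on an object; "force" is the grip in N (left out, the last holds). Time passes only in rows, so rows that repeat a pose let the fingers close. It gives the time, the measured TCP pose, the force and the opening at its end, in the units of the state.
- ctrl.get_obs(): the state, without advancing time (a new reading comes with each control period).
- viewer.camera(name): name is "scene" or "top" or "wrist"; returns (picture, depth): 384x512x3 uint8, blue, green, red; 384x512 float32, m along the optical axis (not along the pixel's ray), 0 where there is no reading.
- viewer.camera_info(name): a dict with "fx", "fy", "cx", "cy" (pixels), "D" ([k1, k2, p1, p2, k3] as OpenCV has them; the pictures are not rectified), "R" (3x3) and "t" (3): a world point X has camera coordinates R X + t. Camera axes: x right, y down, z forward; pixel columns grow to the right and rows downward; lengths in m; the calibration is good to about 2 mm. A picture is of the moment at which its call begins: read the wrist's pose just before it. camera_info takes no time and is no camera call; for the wrist camera it gives the pose at the moment of the call.
- ticket.hand_in(): hands the job in, once; it reports no verdict.
Trained networks look in the newest picture that a camera, given by its name, has taken for a name from the list of things; names that differ only in an ending like _2 or _b are one class to them, and where a whole thing is asked for, a point or a joint stands for the part that bears it (a point fixed in the world has none). Each returns a list of dicts, best first, with "confidence" (0 to 1); they miss things now and then, are a little off and sometimes report something else, mostly with a low value. They report only what shows in the picture. A call takes as long as a camera call.
- nets.silhouettes(camera, thing): "region" (384x512 bool, what is visible of it) and "extent" ([left, top, right, bottom] in pixels, round what is visible of it).
The state is a dict: "time_s": time; "qpos": joint angles; "joint_vel": joint speeds; "tau": joint torques, N m; "ee_pos": TCP position; "eef_rot": TCP orientation; "force": force on the tool from outside, world axes, zero at the start; "moment": the same for the moment, N m; "grip_width": finger opening in m.
Only numpy, scipy, OpenCV 4.12 (cv2) and the standard library are available. Lean on these libraries where they do the work, as an engineer would, in place of code of your own. Each camera call takes 0.05 s, during which the arm holds its last target. There are 200 camera calls.

## Working session

There is one attempt and no reset: what is moved stays moved. The work goes in short steps, Python scripts to look and compute and a tool call to move; the robot and the scene stay as the last step left them, time stands still between calls to the robot, and variables do not carry over. Pictures are saved under pics/ and viewed, about 8 in all and at most 12, crops included, and the job is handed in when it is done.

Besides the shell and the picture viewer there is one more tool, called by a JSON object that holds its "api" and its "payload". carry_out: Moves the arm, as the interface text tells. Its arguments: {"type":"object","properties":{"commands":{"type":"array","items":{"type":"number"}},"force":{"type":"number"}},"required":["commands"]}

```bash
ls; mkdir -p pics; cat > h.py <<'E'
import numpy as np,cv2
from station import ctrl,viewer,ticket,nets
def px(ci,X):
    p,_=cv2.projectPoints(np.float64(X).reshape(-1,1,3),cv2.Rodrigues(np.array(ci['R']))[0],np.float64(ci['t']),K(ci),np.float64(ci['D']))
    return p.reshape(-1,2)
def K(ci): return np.array([[ci['fx'],0,ci['cx']],[0,ci['fy'],ci['cy']],[0,0,1.]])
def onz(ci,uv,z):
    "pixels to world on plane z"
    n=cv2.undistortPoints(np.float64(uv).reshape(-1,1,2),K(ci),np.float64(ci['D'])).reshape(-1,2)
    R=np.array(ci['R']);c=-R.T@np.array(ci['t']);d=np.c_[n,np.ones(len(n))]@R
    return c+d*((z-c[2])/d[:,2])[:,None]
E
python3 - <<'E'
from h import *
for c in('top','scene'):
    im,d=viewer.camera(c);cv2.imwrite(f'pics/{c}1.png',im);ci=viewer.camera_info(c)
    print(c,-np.array(ci['R']).T@ci['t'],ci['fx'])
    for n in ['stage_unit','lever_knob','pointer_tip','marker_fork','clamp_pin','clamp_pivot','polar_ring','brass_weight','mounted_specimen','steel_rod']:
        r=nets.silhouettes(c,n)
        for q in r[:1]:
            v,u=np.nonzero(q['region']);print(n,round(q['confidence'],2),q['extent'],(u.mean().round(1),v.mean().round(1)))
print(ctrl.get_obs())
E
```

```text
pics
top [ 0.44579664 -0.06523515  1.07902453] 495.25086350467
stage_unit 0.92 [200.7, 134.5, 319.4, 213.4] (np.float64(258.3), np.float64(173.4))
lever_knob 0.68 [254.8, 147.5, 306.1, 211.1] (np.float64(278.3), np.float64(172.2))
pointer_tip 0.96 [249.8, 147.4, 305.1, 204.6] (np.float64(278.2), np.float64(171.9))
marker_fork 0.24 [252.6, 148.3, 304.2, 207.5] (np.float64(277.9), np.float64(171.8))
clamp_pin 0.66 [204.5, 138.0, 221.4, 172.8] (np.float64(215.2), np.float64(154.1))
clamp_pivot 0.61 [208.4, 143.0, 219.8, 172.6] (np.float64(214.7), np.float64(152.6))
polar_ring 0.94 [253.4, 146.6, 306.1, 208.3] (np.float64(278.3), np.float64(171.9))
brass_weight 0.62 [198.2, 217.9, 213.0, 232.8] (np.float64(204.7), np.float64(224.0))
mounted_specimen 0.63 [323.8, 151.1, 337.7, 164.3] (np.float64(330.8), np.float64(158.7))
scene [-0.06010551  0.51930762  0.77821714] 466.86350117663704
stage_unit 0.68 [186.2, 153.1, 300.6, 236.1] (np.float64(240.6), np.float64(195.2))
lever_knob 0.61 [230.2, 160.9, 293.8, 188.9] (np.float64(258.3), np.float64(176.3))
pointer_tip 0.7 [231.8, 159.7, 294.7, 19
[... 590 characters left out ...]
, 167.1] (np.float64(297.4), np.float64(159.5))
{'time_s': 1.1, 'qpos': array([-1.21456647e+00,  2.99888958e-01,  1.52097913e+00, -2.05039967e-05,
        1.32070138e+00, -6.65787440e-02]), 'joint_vel': array([-0.00037607,  0.00030314,  0.00125674, -0.00144582,  0.00022352,
        0.00105902]), 'tau': array([ 8.91613981e-04, -5.31655955e+01, -3.52919161e+01,  7.08024809e-02,
        2.13285262e-02, -2.95366999e-05]), 'ee_pos': array([ 0.22568036, -0.50156419,  0.20546048]), 'eef_rot': array([ 3.14157129e+00, -2.18123468e-05, -1.14798265e+00]), 'force': array([ 0.73676651, -0.13521257, -0.11006439]), 'moment': array([ 0.03788759, -0.02756914,  0.00094143]), 'grip_width': 0.09417375088543402}
```

```bash
python3 - <<'E'
from h import *
im=cv2.imread('pics/top1.png');c=im[125:240,190:345];cv2.imwrite('pics/a.png',cv2.resize(c,None,fx=5,fy=5,interpolation=cv2.INTER_CUBIC))
ci=viewer.camera_info('top');print(onz(ci,[[279,173],[206,225],[330,158],[214,153]],.04), onz(ci,[[280,173]],0))
print(viewer.camera_info('wrist'))
E
```

```text
[[ 0.55103431 -0.11329357  0.04      ]
 [ 0.44210415  0.04012257  0.04      ]
 [ 0.5825346  -0.2210833   0.04      ]
 [ 0.59383326  0.0237829   0.04      ]] [[ 0.55507982 -0.11733159  0.        ]]
{'fx': 274.7265726587412, 'fy': 274.7265726587412, 'cx': 252.01359340866935, 'cy': 190.22619583994407, 'D': array([-0.03734364,  0.        ,  0.        ,  0.        ,  0.        ]), 'R': array([[ 4.10008269e-01, -9.12081759e-01, -2.90889156e-04],
       [-8.75715881e-01, -3.93749829e-01,  2.79432942e-01],
       [-2.54980226e-01, -1.14315080e-01, -9.60165166e-01]]), 't': array([-0.55097585, -0.0304366 ,  0.39249771])}
```

View pics/a.png

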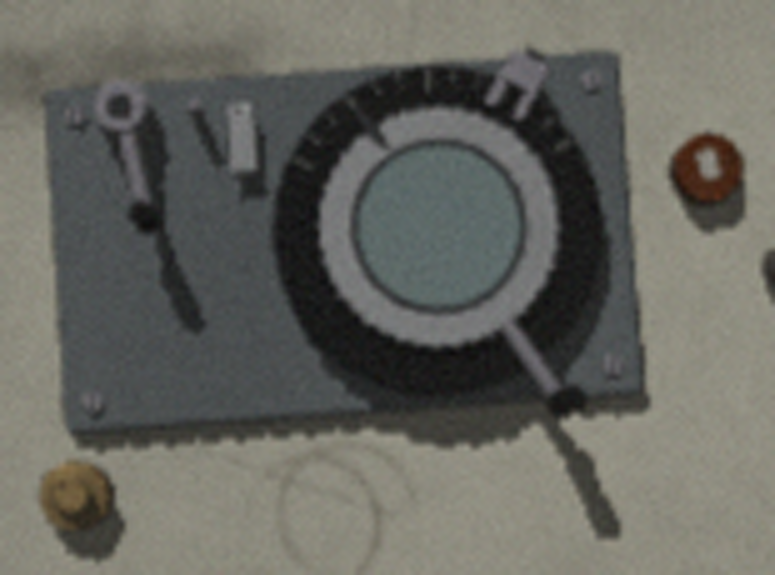

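```bash
python3 - <<'E'
from h import *
from scipy.spatial.transform import Rotation as Ro
ci=viewer.camera_info('wrist');o=ctrl.get_obs();T=Ro.from_euler('xyz',o['eef_rot'])
R=np.array(ci['R']);c=-R.T@ci['t'];print('cam',c,'fwd',R[2]);print('in tool',T.inv().apply(c-o['ee_pos']),T.inv().apply(R[2]), T.inv().apply(R[0]))
t=viewer.camera_info('top')
P=np.array([[440,226],[375,130],[515,85],[565,400],[145,212],[120,105]])/5+[190-.4,125-.4]
Z=[.046,.047,.0415,.088,.08,.0465]
W=[onz(t,[p],z)[0] for p,z in zip(P,Z)]
for n,w in zip('ring pointer fork knob pin pivot'.split(),W):print(n,w.round(4))
# fit yaw: pivot at (60,130)
d=W[5]-W[0];yaw=np.arctan2(d[1],d[0])-np.arctan2(.13,.06);print('yaw',yaw, np.hypot(*d[:2]))
an=lambda w:np.arctan2(w[1]-W[0][1],w[0]-W[0][0])-yaw
print('ring a',an(W[1]),an(W[0]*2-W[3]),'fork',an(W[2]))
E
```

```text
cam [ 0.29933    -0.46965102  0.38520735] fwd [-0.25498023 -0.11431508 -0.96016517]
in tool [ 0.0011216  -0.08025493 -0.17974856] [-3.98195470e-04  2.79412325e-01  9.60171128e-01] [9.99999890e-01 3.50525994e-04 3.12708990e-04]
ring [ 0.5572 -0.1101  0.046 ]
pointer [ 0.5976 -0.083   0.047 ]
fork [ 0.6174 -0.1423  0.0415]
knob [ 0.4825 -0.158   0.088 ]
pin [0.5595 0.011  0.08  ]
pivot [0.6086 0.0241 0.0465]
yaw 0.06673006884219412 0.1437295004202197
ring a 0.5237315358296452 0.5031780573699605 fork -0.5574577227477215
```

{"api": "carry_out", "payload": {"commands": [1,10,15,-1,0,0,-0.1,1,20,30,-3,0,0,-0.2,1,28.4,42.2,-7.5,0,0,-0.35,1,28.4,42.2,-7.5,0,0,-0.35,1,28.4,42.2,-7.5,0,0,-0.35,1,28.4,42.2,-7.5,0,0,-0.35,1,28.4,42.2,-7.5,0,0,-0.35,1,28.4,42.2,-7.5,0,0,-0.35,1,28.4,42.2,-7.5,0,0,-0.35,1,28.4,42.2,-7.5,0,0,-0.35,1,28.4,42.2,-7.5,0,0,-0.35,1,28.4,42.2,-7.5,0,0,-0.35]}}

```text
time_s: 2.1
ee_pos: [0.5008, -0.0921, 0.1332]
eef_rot: [-3.141, -0.0, -1.498]
force: [0.7, -0.7, -0.1]
grip_width: 0.0173
```

{"api": "carry_out", "payload": {"commands": [1,0,0,0,0,0,0]}}

```text
time_s: 2.18
ee_pos: [0.5027, -0.0872, 0.132]
eef_rot: [3.141, 0.001, -1.494]
force: [-1.2, 0.3, -0.0]
grip_width: 0.0107
```

```bash
python3 - <<'E'
from h import *
im,_=viewer.camera('wrist');im,_=viewer.camera('wrist');ci=viewer.camera_info('wrist')
im,d=viewer.camera('wrist');cv2.imwrite('pics/w1.png',im);np.save('w1.npy',d)
import pickle;pickle.dump(ci,open('w1.pkl','wb'))
cv2.imwrite('pics/w1v.png',cv2.resize(im,(800,600),interpolation=cv2.INTER_CUBIC))
print(px(ci,[[.5572,-.1101,.046],[.6174,-.1423,.0415]]),ctrl.get_obs()['ee_pos'])
for n in ['marker_fork','pointer_tip','clamp_pivot','clamp_pin','lever_knob','polar_ring']:
    for q in nets.silhouettes('wrist',n)[:1]: print(n,round(q['confidence'],2),q['extent'])
E
```

```text
[[274.97681166 138.73669121]
 [315.58089727  75.42710735]] [ 0.50064498 -0.0919871   0.13308123]
marker_fork 0.78 [305.3, 56.7, 337.3, 95.0]
pointer_tip 0.83 [225.0, 80.3, 340.4, 236.6]
clamp_pivot 0.79 [127.0, 57.1, 158.1, 130.9]
clamp_pin 0.55 [124.4, 59.6, 160.3, 133.4]
lever_knob 0.91 [228.4, 82.0, 333.0, 239.6]
polar_ring 0.96 [227.4, 83.9, 335.2, 237.8]
```

View pics/w1v.png

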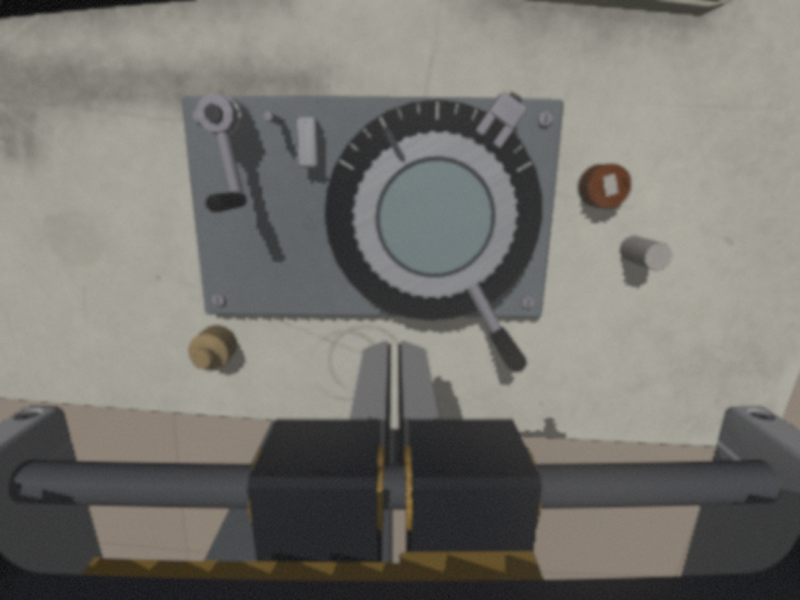

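```bash
python3 - <<'E'
import cv2
im=cv2.imread('pics/w1.png');c=im[50:170,210:360];cv2.imwrite('pics/w1c.png',cv2.resize(c,(750,600),interpolation=cv2.INTER_CUBIC))
E
```

```text
(no output)
```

View pics/w1c.png

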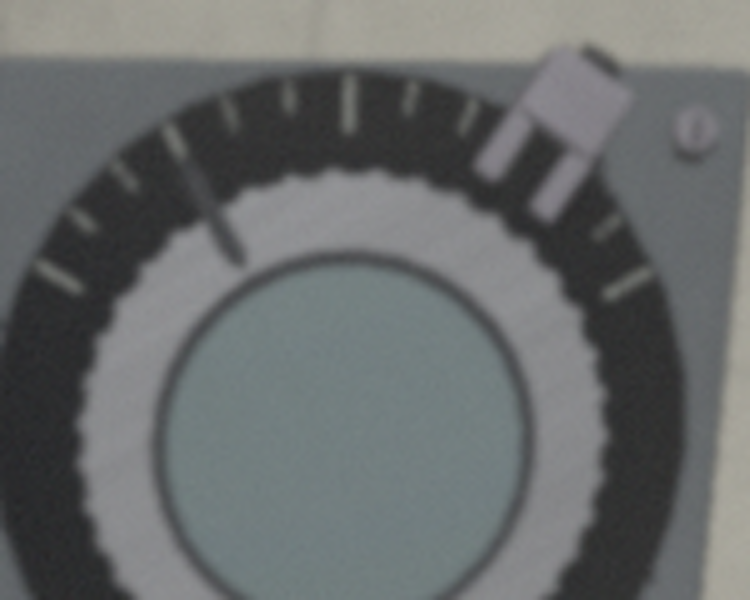

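```bash
python3 - <<'E'
from h import *;import pickle
from scipy.optimize import least_squares as ls
ci=pickle.load(open('w1.pkl','rb'))
f=lambda P,z:onz(ci,np.array(P)/5.+[209.6,49.6],z)[:,:2]
# glass edge, ring edge by image circle: threshold glass
im=cv2.imread('pics/w1.png').astype(int)
m=((im[:,:,1]-im[:,:,2])>14).astype(np.uint8);n,l,s,c=cv2.connectedComponentsWithStats(m)
i=[k for k in range(1,n) if 2000<s[k][4]]; print([s[k] for k in i],c[i])
ring=f([(80,445),(607,445),(343,168)],.045)
q=ls(lambda p:np.hypot(*(ring-p[:2]).T)-p[2],[.56,-.11,.05]).x;print('ring fit',q)
hous=f([(684,420),(350,68),(0,340)],.036)
print('housing fit',ls(lambda p:np.hypot(*(hous-p[:2]).T)-p[2],[.56,-.11,.05]).x)
C=q[:2]
ang=lambda p:np.degrees(np.arctan2(p[1]-C[1],p[0]-C[0]))
for nm,P,z in [('ptr out',(183,160),.047),('ptr in',(242,262),.047),('gap in',(516,190),.0415),('gap out',(553,137),.0415),('t0i',(350,132),.036),('t0o',(350,78),.036),('+30',(168,127),.036),('+60',(60,277),.036),('-60',(628,284),.036),('-20',(470,115),.036),('-10',(410,96),.036),('10',(290,98),.036)]:
    w=f([P],z)[0];print(nm,w.round(4),'r',np.hypot(*(w-C)).round(4),'ang',ang(w).round(2))
g=lambda P,z:onz(ci,np.array([P])/1.5625,z)[0].round(4)
print('pivot',g((215,114),.0465),'knobtop',g((516,364),.088),'pin',g((212,203),.08))
E
```

```text
[] []
ring fit [ 0.55695928 -0.11351004  0.0508577 ]
housing fit [ 0.55701141 -0.11293375  0.06918939]
ptr out [ 0.6065 -0.079 ] r 0.0604 ang 34.87
ptr in [ 0.5896 -0.0911] r 0.0396 ang 34.48
gap in [ 0.6066 -0.1411] r 0.0568 ang -29.09
gap out [ 0.6164 -0.1468] r 0.0681 ang -29.22
t0i [ 0.6149 -0.1097] r 0.0581 ang 3.79
t0o [ 0.6243 -0.1087] r 0.0675 ang 4.06
+30 [ 0.6132 -0.0755] r 0.0679 ang 34.09
+60 [ 0.5845 -0.0565] r 0.0633 ang 64.19
-60 [ 0.5918 -0.1662] r 0.0632 ang -56.57
-20 [ 0.6197 -0.1319] r 0.0654 ang -16.31
-10 [ 0.6221 -0.1202] r 0.0655 ang -5.9
10 [ 0.62   -0.0979] r 0.0649 ang 13.93
pivot [0.6071 0.02   0.0465] knobtop [ 0.482  -0.1639  0.088 ] pin [0.5591 0.0096 0.08  ]
```

{"api": "carry_out", "payload": {"commands": [1,0,-5,0,0,0,0.15,1,0,-9.7,0,0,0,0.3,1,0,-9.7,0,0,0,0.53,1,0,-9.7,0,0,0,0.53,1,0,-9.7,0,0,0,0.53,1,0,-9.7,-3,0,0,0.53,1,0,-9.7,-5,0,0,0.53,1,0,-9.7,-7.3,0,0,0.53,1,0,-9.7,-7.3,0,0,0.53,1,0,-9.7,-7.3,0,0,0.53,1,0,-9.7,-7.3,0,0,0.53]}}

```text
time_s: 3.55
ee_pos: [0.501, -0.1905, 0.0618]
eef_rot: [-3.14, -0.002, -0.97]
force: [0.4, 0.0, 0.3]
grip_width: 0.0002
```

```bash
cat > plan.py <<'E'
from h import *
import sys
C=np.array([.557,-.1135])
def tcp(th,D):
    t=np.radians(th);return C-.09*np.array([np.cos(t),np.sin(t)])-D*np.array([-np.sin(t),np.cos(t)])
E
python3 - <<'E'
from plan import *
im,_=viewer.camera('wrist');cv2.imwrite('pics/w2.png',im)
cv2.imwrite('pics/w2v.png',cv2.resize(im,(800,600)))
o=ctrl.get_obs();print(o)
p=o['ee_pos'];y=o['eef_rot'][2]
for th in [34,28,22,16,10,4,-2,-8,-14,-20]:
    d=(tcp(th,.0185)-p[:2])*100;print(th,d.round(2),round(np.radians(th-90)-y,3))
E
```

```text
{'time_s': 3.6, 'qpos': array([-4.31738937e-01,  4.32208472e-01,  1.70237079e+00,  6.95406953e-04,
        1.00403927e+00,  5.37607256e-01]), 'joint_vel': array([ 0.00257853, -0.00529294,  0.00191354, -0.00063399, -0.00509064,
        0.00062175]), 'tau': array([-9.35602351e-02, -5.39933252e+01, -2.91961044e+01,  5.97630115e-02,
       -1.43797626e-02, -2.07111021e-03]), 'ee_pos': array([ 0.5011817 , -0.19043558,  0.06204933]), 'eef_rot': array([-3.13956484e+00, -2.25349662e-03, -9.69720969e-01]), 'force': array([0.18022419, 0.49468042, 0.1762304 ]), 'moment': array([-0.03480887, -0.02058413,  0.03260215]), 'grip_width': 3.995702797589463e-05}
34 [-0.85  1.13] -0.008
28 [-1.5   1.83] -0.112
22 [-2.07  2.61] -0.217
16 [-2.56  3.43] -0.322
10 [-2.96  4.31] -0.427
4 [-3.27  5.22] -0.531
-2 [-3.48  6.16] -0.636
-8 [-3.59  7.11] -0.741
-14 [-3.6   8.08] -0.845
-20 [-3.51  9.03] -0.95
```

View pics/w2v.png

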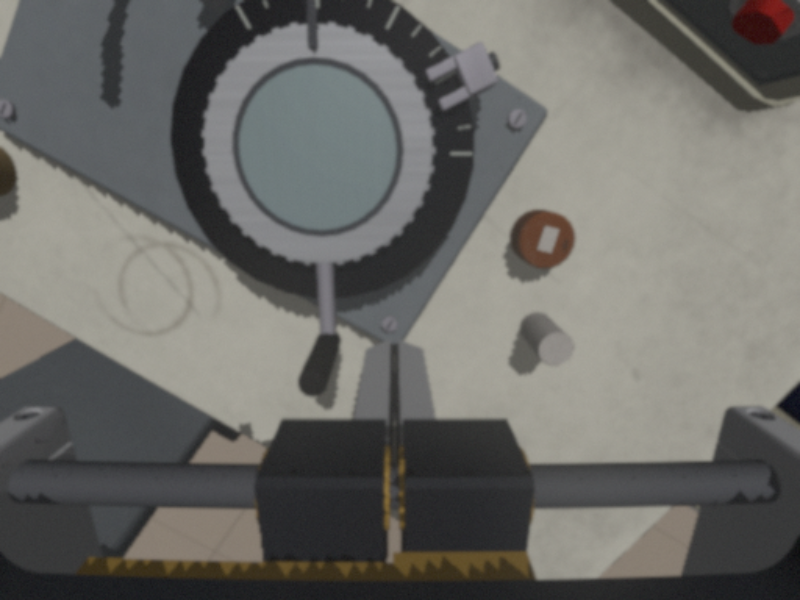

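{"api": "carry_out", "payload": {"commands": [1,-0.85,1.13,-0.2,0,0,0,1,-1.18,1.48,-0.2,0,0,-0.06,1,-1.5,1.83,-0.2,0,0,-0.112,1,-1.8,2.21,-0.2,0,0,-0.165,1,-2.07,2.61,-0.2,0,0,-0.217,1,-2.32,3.02,-0.2,0,0,-0.27,1,-2.56,3.43,-0.2,0,0,-0.322,1,-2.77,3.87,-0.2,0,0,-0.375,1,-2.96,4.31,-0.2,0,0,-0.427,1,-3.12,4.76,-0.2,0,0,-0.48,1,-3.27,5.22,-0.2,0,0,-0.531,1,-3.27,5.22,-0.2,0,0,-0.531]}}

```text
time_s: 4.6
ee_pos: [0.4689, -0.1381, 0.0614]
eef_rot: [-3.138, -0.003, -1.503]
force: [0.0, 0.1, 0.1]
grip_width: 0.0009
```

```bash
python3 - <<'E'
from plan import *
ci=viewer.camera_info('wrist');im,_=viewer.camera('wrist')
cv2.imwrite('pics/w3v.png',cv2.resize(im,(800,600)))
o=ctrl.get_obs();p=o['ee_pos'];y=o['eef_rot'][2];print(p,y,o['force'])
g=lambda a,r,z:list(C+r*np.array([np.cos(a),np.sin(a)]))+[z]
for a in (4,10): print(a,(px(ci,[g(np.radians(a),.06,.047),g(np.radians(a),.04,.047),g(np.radians(a)+np.pi,.09,.088)])*1.5625).round(0).tolist())
for th in [4,-2,-8,-14,-20,-23,-25]:
    d=(tcp(th,.0185)-p[:2])*100;print(th,d.round(2),round(np.radians(th-90)-y,3))
E
```

```text
[ 0.46906141 -0.13834603  0.06131701] -1.4995805347747266 [-0.1385804  -0.49219493  0.47117734]
4 [[343.0, -5.0], [345.0, 50.0], [344.0, 386.0]]
10 [[328.0, -4.0], [334.0, 51.0], [368.0, 385.0]]
4 [-0.06  0.01] -0.001
-2 [-0.27  0.95] -0.106
-8 [-0.38  1.91] -0.211
-14 [-0.39  2.87] -0.316
-20 [-0.3   3.82] -0.42
-23 [-0.21  4.3 ] -0.473
-25 [-0.14  4.61] -0.508
```

View pics/w3v.png

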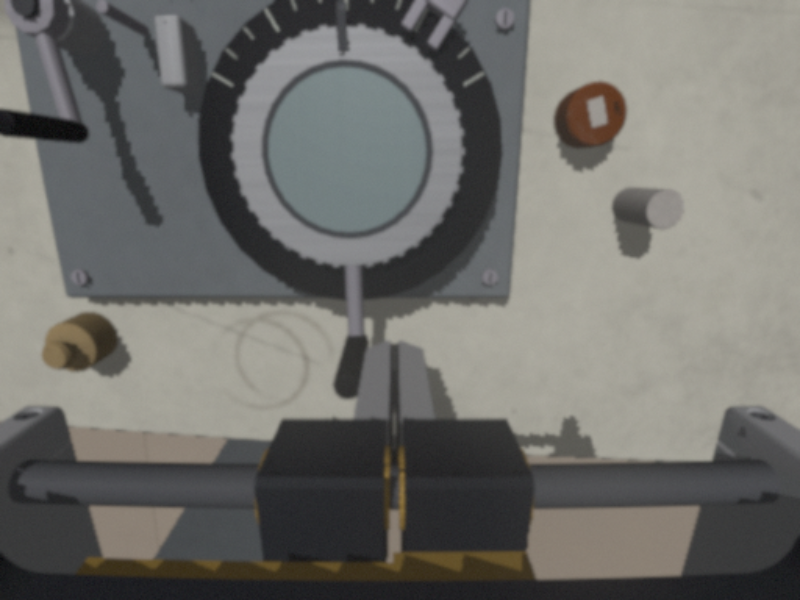

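{"api": "carry_out", "payload": {"commands": [1,-0.17,0.48,-0.1,0,0,-0.053,1,-0.27,0.95,-0.1,0,0,-0.106,1,-0.33,1.43,-0.1,0,0,-0.158,1,-0.38,1.91,-0.1,0,0,-0.211,1,-0.4,2.39,-0.1,0,0,-0.263,1,-0.39,2.87,-0.1,0,0,-0.316,1,-0.36,3.35,-0.1,0,0,-0.368,1,-0.3,3.82,-0.1,0,0,-0.42,1,-0.26,4.06,-0.1,0,0,-0.446,1,-0.21,4.3,-0.1,0,0,-0.473,1,-0.18,4.45,-0.1,0,0,-0.49,1,-0.18,4.45,-0.1,0,0,-0.49]}}

```text
time_s: 5.65
ee_pos: [0.4676, -0.0939, 0.0608]
eef_rot: [-3.137, -0.003, -1.989]
force: [0.1, -0.1, -0.0]
grip_width: 0.0008
```

{"api": "carry_out", "payload": {"commands": [1,-0.3,-0.8,0,0,0,0.0,1,-0.3,-1.2,3,0,0,0.1,1,2,-1.5,6,0,0,0.2,1,5,-1.5,6,0,0,0.3,1,5,-1.5,6,0,0,0.42,1,5,-1.5,6,0,0,0.49,1,5,-1.5,6,0,0,0.49]}}

```text
time_s: 6.23
ee_pos: [0.5177, -0.1096, 0.1208]
eef_rot: [-3.137, -0.003, -1.495]
force: [-0.2, 0.2, -0.4]
grip_width: 0.0006
```

```bash
python3 - <<'E'
from plan import *;import pickle
viewer.camera('wrist');viewer.camera('wrist')
ci=viewer.camera_info('wrist');im,_=viewer.camera('wrist');pickle.dump(ci,open('w4.pkl','wb'));cv2.imwrite('pics/w4.png',im)
o=ctrl.get_obs();print(o['time_s'],o['ee_pos'],o['eef_rot'])
u,v=np.round(px(ci,[list(C+[.02,-.0])+[.046]])[0]).astype(int);u0,v0=max(u-75,0),max(v-60,0);print('crop origin',u0,v0,'x5')
cv2.imwrite('pics/w4c.png',cv2.resize(im[v0:v0+120,u0:u0+150],None,fx=5,fy=5,interpolation=cv2.INTER_CUBIC))
E
```

```text
6.3833 [ 0.51746607 -0.10932085  0.12091828] [-3.13657720e+00 -2.98279221e-03 -1.50144242e+00]
crop origin 184 75 x5
```

View pics/w4c.png

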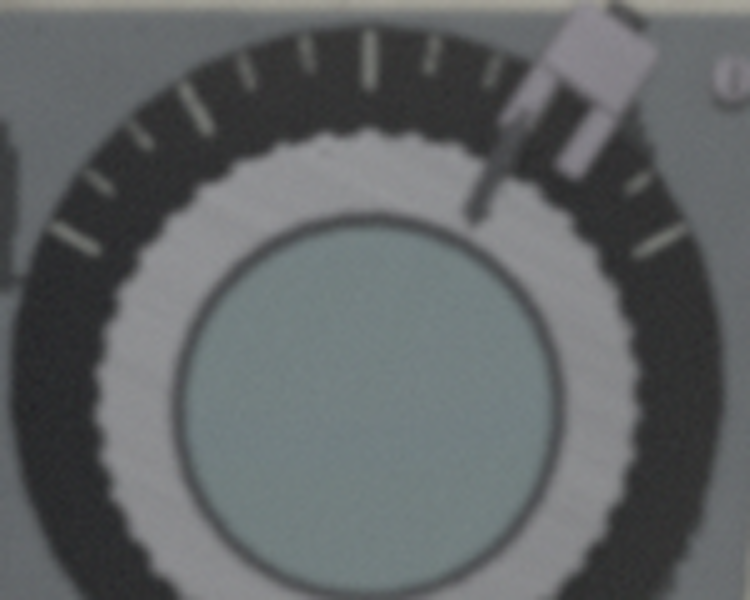

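```bash
python3 - <<'E'
from plan import *;import pickle
from scipy.optimize import least_squares as ls
ci=pickle.load(open('w4.pkl','rb'))
f=lambda P,z:onz(ci,np.array(P)/5.+[183.6,74.6],z)[:,:2]
ring=f([(98,405),(638,405),(370,130)],.045)
q=ls(lambda p:np.hypot(*(ring-p[:2]).T)-p[2],[.56,-.11,.05]).x;print('ring fit',q)
for nm,P,z in [('ptr out',(526,114),.047),('ptr in',(475,218),.047),('rprong end',(569,168),.0415),('rprong root',(608,110),.0415),('lprong outer L',(502,120),.0415),('t0o',(370,32),.036),('t0i',(370,88),.036),('+60',(76,238),.036),('-60',(660,242),.036)]:
    w=f([P],z)[0]
    for c in (C,q[:2]): print(nm,'r',np.hypot(*(w-c)).round(4),'ang',np.degrees(np.arctan2(*(w-c)[::-1])).round(2),end=' ')
    print()
# projected targets
g=lambda a,r,z:list(q[:2]+r*np.array([np.cos(np.radians(a)),np.sin(np.radians(a))]))+[z]
print(((px(ci,[g(-29.15,.06,.0415),g(-29.15,.068,.0415)])-[183.6,74.6])*5).round(0))
E
```

```text
ring fit [ 0.55680649 -0.11326513  0.05064975]
ptr out r 0.0597 ang -23.19 ptr out r 0.06 ang -23.33 
ptr in r 0.0399 ang -23.95 ptr in r 0.0402 ang -24.15 
rprong end r 0.057 ang -35.39 rprong end r 0.0573 ang -35.47 
rprong root r 0.069 ang -34.32 rprong root r 0.0693 ang -34.39 
lprong outer L r 0.0575 ang -20.37 lprong outer L r 0.0577 ang -20.52 
t0o r 0.0679 ang 4.02 t0o r 0.068 ang 3.81 
t0i r 0.0582 ang 3.98 t0i r 0.0584 ang 3.74 
+60 r 0.0635 ang 64.24 +60 r 0.0634 ang 63.99 
-60 r 0.0628 ang -56.71 -60 r 0.0631 ang -56.68 
[[550. 133.]
 [576.  95.]]
```

{"api": "carry_out", "payload": {"commands": [1,-3,0,0,0,0,-0.1,1,-5.5,0.2,0,0,0,-0.2,1,-5.6,0.2,0,0,0,-0.32,1,-5.6,0.2,0,0,0,-0.44,1,-5.6,0.2,0,0,0,-0.58,1,-5.6,0.2,-3,0,0,-0.58,1,-5.6,0.2,-6,0,0,-0.58,1,-5.6,0.2,-6,0,0,-0.58,1,-5.2,1.2,-6,0,0,-0.58,1,-5.0,1.6,-6,0,0,-0.58,1,-4.95,1.8,-6,0,0,-0.58,1,-4.9,2.0,-6,0,0,-0.58]}}

```text
time_s: 7.38
ee_pos: [0.4694, -0.0891, 0.0623]
eef_rot: [-3.134, -0.003, -2.081]
force: [-0.1, -1.5, 0.3]
grip_width: 0.0003
```

{"api": "carry_out", "payload": {"commands": [1,0,0.12,0,0,0,0,1,0,0.24,0,0,0,0,1,0,0.35,0,0,0,0,1,0,0.35,0,0,0,0,1,0,0.35,0,0,0,0]}}

```text
time_s: 7.8
ee_pos: [0.4694, -0.0855, 0.0624]
eef_rot: [-3.134, -0.002, -2.081]
force: [0.4, -0.6, -0.4]
grip_width: 0.0003
```

{"api": "carry_out", "payload": {"commands": [1,-0.4,-0.8,0,0,0,0.0,1,-0.6,-1.2,0,0,0,0,1,-0.6,-1.2,3,0,0,0.1,1,2,-1.5,6,0,0,0.22,1,4.8,-1.5,6,0,0,0.34,1,4.8,-1.5,6,0,0,0.46,1,4.8,-1.5,6,0,0,0.58,1,4.8,-1.5,6,0,0,0.58]}}

```text
time_s: 8.47
ee_pos: [0.5172, -0.101, 0.1221]
eef_rot: [-3.135, -0.002, -1.496]
force: [-0.1, -0.8, 0.9]
grip_width: 0.0007
```

```bash
python3 - <<'E'
from plan import *;import pickle
viewer.camera('wrist');viewer.camera('wrist')
ci=viewer.camera_info('wrist');im,_=viewer.camera('wrist');pickle.dump(ci,open('w5.pkl','wb'));cv2.imwrite('pics/w5.png',im)
o=ctrl.get_obs();print(o['time_s'],o['ee_pos'],o['eef_rot'])
u,v=np.round(px(ci,[list(C+[.035,-.0])+[.046]])[0]).astype(int);u0,v0=max(u-60,0),max(v-50,0);print('crop origin',u0,v0,'x6')
cv2.imwrite('pics/w5c.png',cv2.resize(im[v0:v0+100,u0:u0+130],None,fx=6,fy=6,interpolation=cv2.INTER_CUBIC))
E
```

```text
8.6167 [ 0.51708763 -0.10084476  0.12232861] [-3.13448117e+00 -2.27018895e-03 -1.50571393e+00]
crop origin 209 69 x6
```

View pics/w5c.png

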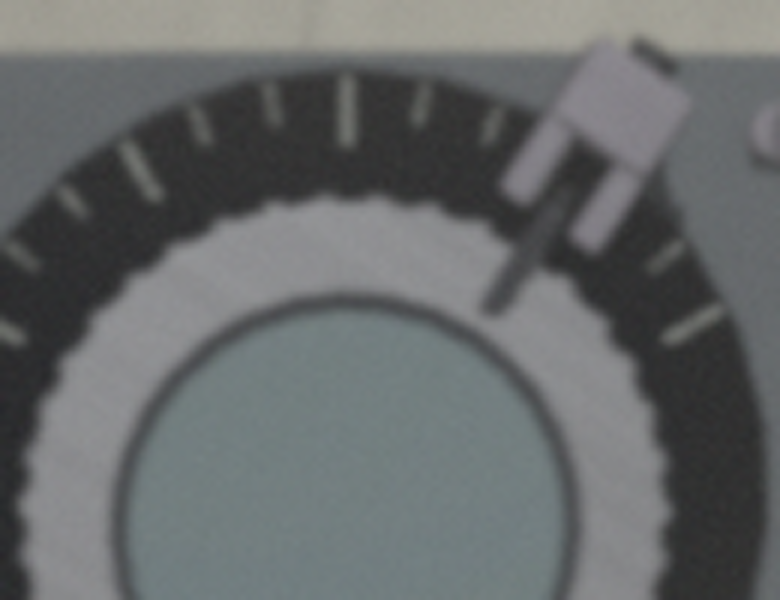

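```bash
python3 - <<'E'
from plan import *;import pickle
ci=pickle.load(open('w5.pkl','rb'))
f=lambda P,z:onz(ci,np.array([P])/6.+[209-.42,69-.42],z)[0,:2]
for nm,P,z in [('po',(566,190),.047),('pi',(493,306),.047),('L end',(517,190),.0415),('R end',(588,242),.0415),('L rt',(560,125),.0415),('R rt',(627,172),.0415),('t0o',(347,78),.036),('-60',(694,324),.036),('+30',(143,172),.036)]:
    w=f(P,z)-C;print(nm,np.hypot(*w).round(4),np.degrees(np.arctan2(w[1],w[0])).round(2))
E
```

```text
po 0.0602 -28.11
pi 0.0405 -28.3
L end 0.0572 -22.5
R end 0.057 -36.06
L rt 0.0684 -23.62
R rt 0.0683 -34.05
t0o 0.0678 4.04
-60 0.0633 -56.5
+30 0.0627 34.0
```

{"api": "carry_out", "payload": {"commands": [1,-3,-0.6,0,0,0,-0.1,1,-5.5,-0.6,0,0,0,-0.2,1,-5.5,-0.6,0,0,0,-0.32,1,-5.5,-0.6,0,0,0,-0.44,1,-5.5,-0.6,0,0,0,-0.58,1,-5.5,-0.6,-3,0,0,-0.58,1,-5.5,-0.6,-6,0,0,-0.58,1,-5.5,-0.6,-6,0,0,-0.58,1,-5.0,0.5,-6,0,0,-0.58,1,-4.8,1.2,-6,0,0,-0.58,1,-4.75,1.35,-6,0,0,-0.58,1,-4.75,1.35,-6,0,0,-0.58]}}

```text
time_s: 9.62
ee_pos: [0.47, -0.0871, 0.0633]
eef_rot: [-3.133, -0.002, -2.086]
force: [-0.8, -0.7, -1.3]
grip_width: 0.0005
```

{"api": "carry_out", "payload": {"commands": [1,0,0.14,0,0,0,0,1,0,0.27,0,0,0,0,1,0,0.27,0,0,0,0,1,0,0.27,0,0,0,0]}}

```text
time_s: 9.95
ee_pos: [0.47, -0.0845, 0.0635]
eef_rot: [-3.133, -0.002, -2.086]
force: [-0.5, -0.3, 0.1]
grip_width: 0.0008
```

{"api": "carry_out", "payload": {"commands": [1,-0.4,-0.8,0,0,0,0.0,1,-0.6,-1.2,0,0,0,0,1,-0.6,-1.2,3,0,0,0.1,1,2,-1.5,6,0,0,0.22,1,4.8,-1.5,6,0,0,0.34,1,4.8,-1.5,6,0,0,0.46,1,4.8,-1.5,6,0,0,0.58,1,4.8,-1.5,6,0,0,0.58]}}

```text
time_s: 10.62
ee_pos: [0.5178, -0.1, 0.1233]
eef_rot: [-3.134, -0.002, -1.5]
force: [-1.5, -0.3, -0.2]
grip_width: 0.0004
```

```bash
python3 - <<'E'
from plan import *;import pickle
viewer.camera('wrist');viewer.camera('wrist')
ci=viewer.camera_info('wrist');im,_=viewer.camera('wrist');pickle.dump(ci,open('w6.pkl','wb'));cv2.imwrite('pics/w6.png',im)
o=ctrl.get_obs();print(o['time_s'],o['ee_pos'],o['eef_rot'])
u,v=np.round(px(ci,[list(C+[.035,-.02])+[.046]])[0]).astype(int);u0,v0=max(u-50,0),max(v-45,0);print('crop origin',u0,v0,'x8')
cv2.imwrite('pics/w6c.png',cv2.resize(im[v0:v0+75,u0:u0+100],None,fx=8,fy=8,interpolation=cv2.INTER_CUBIC))
c1=pickle.load(open('w1.pkl','rb'));d=np.load('w1.npy');R=np.array(c1['R'])
def W(u,v):
    n=cv2.undistortPoints(np.float64([[[u,v]]]),K(c1),np.float64(c1['D']))[0,0]
    return (R.T@(np.array([n[0],n[1],1])*d[v,u]-c1['t'])).round(3)
for p in [(307,125),(307,155),(300,140),(268,115),(280,135),(215,114),(250,250)]: print(p,W(int(p[0]/1.5625),int(p[1]/1.5625)))
E
```

```text
10.7667 [ 0.51767261 -0.09985509  0.12341644] [-3.13332160e+00 -1.87411686e-03 -1.51056730e+00]
crop origin 242 76 x8
(307, 125) [ 0.606 -0.03   0.032]
(307, 155) [ 0.588 -0.031  0.031]
(300, 140) [ 0.597 -0.027  0.031]
(268, 115) [ 0.609 -0.011  0.048]
(280, 135) [ 0.6   -0.009  0.014]
(215, 114) [0.608 0.019 0.051]
(250, 250) [0.522 0.011 0.013]
```

View pics/w6c.png

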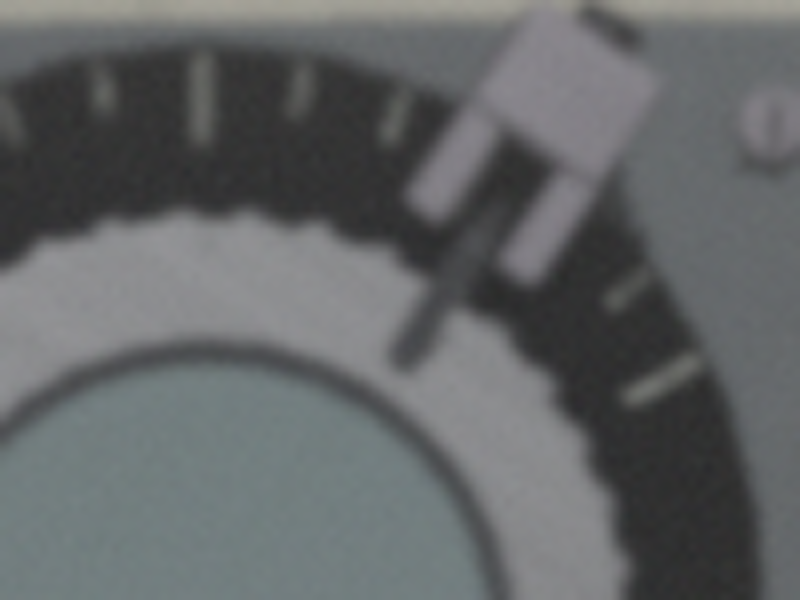

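```bash
python3 - <<'E'
from plan import *;import pickle
ci=pickle.load(open('w6.pkl','rb'))
f=lambda P,z:onz(ci,np.array([P])/8.+[242-.44,76-.44],z)[0,:2]
for nm,P,z in [('po',(500,200),.047),('pi',(403,358),.047),('L end',(425,203),.0415),('R end',(524,270),.0415),('L rt',(483,115),.0415),('R rt',(575,178),.0415),('t0o',(203,60),.036),('-60',(663,380),.036)]:
    w=f(P,z)-C;print(nm,np.hypot(*w).round(4),np.degrees(np.arctan2(w[1],w[0])).round(2))
o=ctrl.get_obs();p=o['ee_pos'];y=o['eef_rot'][2];pv=C+np.array([[.9977,-.068],[.068,.9977]])@[.06,.13];print('pivot',pv)
for D,c in [(.03,8.3),(.0175,8.3),(.0175,20),(.0175,35),(.0175,50),(.0175,65),(.0175,70),(.0175,74.5)]:
    h=np.radians(c+3.9);t=pv-.05*np.array([np.cos(h),np.sin(h)])-D*np.array([np.sin(h),-np.cos(h)])
    print(D,c,t.round(4),((t-p[:2])*100).round(2),'yaw',round(h-np.pi/2,3),round(h-np.pi/2-y,3))
E
```

```text
po 0.0608 -28.51
pi 0.0408 -29.13
L end 0.057 -22.13
R end 0.0571 -36.02
L rt 0.0684 -23.36
R rt 0.0684 -34.06
t0o 0.0674 3.99
-60 0.0631 -56.48
pivot [0.608022 0.020281]
0.03 8.3 [0.5528 0.039 ] [ 3.51 13.89] yaw -1.358 0.153
0.0175 8.3 [0.5555 0.0268] [ 3.78 12.67] yaw -1.358 0.153
0.0175 20 [0.5552 0.016 ] [ 3.75 11.59] yaw -1.154 0.357
0.0175 35 [0.5581 0.0025] [ 4.04 10.24] yaw -0.892 0.619
0.0175 50 [ 0.5644 -0.0098] [4.67 9.  ] yaw -0.63 0.881
0.0175 65 [ 0.5737 -0.0201] [5.6  7.98] yaw -0.368 1.142
0.0175 70 [ 0.5773 -0.0229] [5.97 7.7 ] yaw -0.281 1.23
0.0175 74.5 [ 0.5808 -0.0252] [6.32 7.47] yaw -0.202 1.308
```

{"api": "carry_out", "payload": {"commands": [1,1,4,0,0,0,0.05,1,2,8,0,0,0,0.1,1,3,12,0,0,0,0.15,1,3.4,14.4,0,0,0,0.153,1,3.4,14.4,0,0,0,0.153,1,3.4,14.4,-3,0,0,0.153,1,3.4,14.4,-6.2,0,0,0.153,1,3.4,14.4,-6.2,0,0,0.153,1,3.6,13.5,-6.2,0,0,0.153,1,3.75,12.8,-6.2,0,0,0.153,1,3.76,12.1,-6.2,0,0,0.25,1,3.75,11.6,-6.2,0,0,0.357]}}

```text
time_s: 11.77
ee_pos: [0.5563, 0.0148, 0.0636]
eef_rot: [-3.131, -0.003, -1.152]
force: [0.8, 2.5, -0.6]
grip_width: 0.0003
```

```bash
python3 - <<'E'
from plan import *
im,_=viewer.camera('wrist');cv2.imwrite('pics/w7.png',cv2.resize(im,(800,600)))
o=ctrl.get_obs();p=o['ee_pos'];y=o['eef_rot'][2];pv=np.array([.608,.0203]);print(p,y,o['force'])
for c in (25,30,35,40,45,50,55,60,65,68,71,74.5,77):
    D=.0175
    h=np.radians(c+3.9);t=pv-.05*np.array([np.cos(h),np.sin(h)])-D*np.array([np.sin(h),-np.cos(h)])
    print(c,t.round(4),((t-p[:2])*100).round(2),round(h-np.pi/2-y,3))
E
```

```text
[0.55629834 0.01418461 0.06360421] -1.142620957031153 [-0.20489487 -0.4115968   1.15316875]
25 [0.5558 0.0115] [-0.05 -0.27] 0.076
30 [0.5567 0.0069] [ 0.04 -0.72] 0.163
35 [0.5581 0.0025] [ 0.18 -1.17] 0.251
40 [ 0.5598 -0.0018] [ 0.35 -1.59] 0.338
45 [ 0.5619 -0.0059] [ 0.56 -2.01] 0.425
50 [ 0.5644 -0.0098] [ 0.81 -2.4 ] 0.513
55 [ 0.5672 -0.0135] [ 1.09 -2.77] 0.6
60 [ 0.5703 -0.0169] [ 1.4  -3.11] 0.687
65 [ 0.5737 -0.02  ] [ 1.74 -3.42] 0.774
68 [ 0.5758 -0.0218] [ 1.95 -3.6 ] 0.827
71 [ 0.5781 -0.0234] [ 2.18 -3.76] 0.879
74.5 [ 0.5808 -0.0252] [ 2.45 -3.93] 0.94
77 [ 0.5828 -0.0263] [ 2.65 -4.05] 0.984
```

View pics/w7.png

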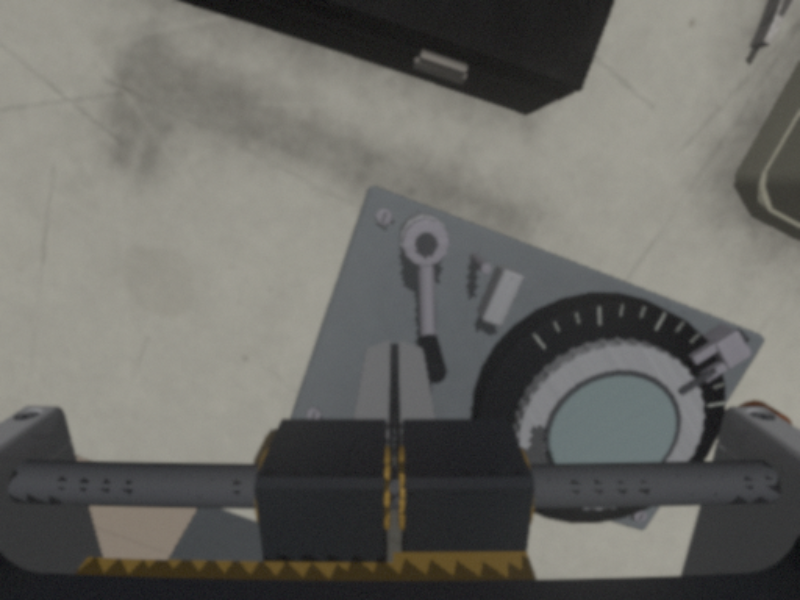

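{"api": "carry_out", "payload": {"commands": [1,0,-0.5,0,0,0,0.12,1,0.04,-0.72,0,0,0,0.163,1,0.18,-1.17,0,0,0,0.251,1,0.35,-1.59,0,0,0,0.338,1,0.56,-2.01,0,0,0,0.425,1,0.81,-2.4,0,0,0,0.513,1,1.09,-2.77,0,0,0,0.6,1,1.4,-3.11,0,0,0,0.687,1,1.74,-3.42,0,0,0,0.774,1,1.95,-3.6,0,0,0,0.827,1,2.1,-3.7,0,0,0,0.87,1,2.1,-3.7,0,0,0,0.9]}}

```text
time_s: 12.82
ee_pos: [0.5781, -0.0239, 0.0654]
eef_rot: [-3.13, -0.005, -0.244]
force: [-0.4, -0.1, 0.4]
grip_width: 0.0007
```

{"api": "carry_out", "payload": {"commands": [1,0.1,-0.04,0,0,0,0.02,1,0.1,-0.04,0,0,0,0.02,1,0.18,-0.08,0,0,0,0.03,1,0.18,-0.08,0,0,0,0.03]}}

```text
time_s: 13.15
ee_pos: [0.5803, -0.025, 0.0662]
eef_rot: [-3.13, -0.006, -0.215]
force: [-0.6, -0.7, -0.2]
grip_width: 0.0003
```

{"api": "carry_out", "payload": {"commands": [1,0.05,-0.02,0,0,0,0.02,1,0.05,-0.02,0,0,0,0.02,1,0.1,-0.03,0,0,0,0.02,1,0.1,-0.03,0,0,0,0.02]}}

```text
time_s: 13.48
ee_pos: [0.5814, -0.0254, 0.0662]
eef_rot: [-3.131, -0.006, -0.196]
force: [-2.9, -0.7, 0.7]
grip_width: 0.0003
```

{"api": "carry_out", "payload": {"commands": [1,0.03,-0.01,0,0,0,0,1,0.05,-0.01,0,0,0,0,1,0.05,-0.01,0,0,0,0]}}

```text
time_s: 13.73
ee_pos: [0.5816, -0.0254, 0.0661]
eef_rot: [-3.131, -0.006, -0.196]
force: [-4.7, -1.0, 2.4]
grip_width: 0.0006
```

{"api": "carry_out", "payload": {"commands": [1,0.05,-0.01,0,0,0,0,1,0.05,-0.01,0,0,0,0,1,0.05,-0.01,0,0,0,0]}}

```text
time_s: 13.98
ee_pos: [0.5817, -0.0255, 0.0661]
eef_rot: [-3.131, -0.004, -0.196]
force: [-7.1, 0.4, 2.7]
grip_width: 0.0004
```

Stalled against the stop at about 7 N, well under the 12 N sliding limit. Now I'll back off, lift and check.

{"api": "carry_out", "payload": {"commands": [1,-0.5,0.1,0,0,0,0,1,-1.5,0.3,0,0,0,0,1,-1.5,0.3,0,0,0,0,1,-1.5,0.3,3,0,0,-0.1,1,-1.5,0.3,6,0,0,-0.2,1,-4,-3,6.5,0,0,-0.3,1,-6.4,-7.4,6.5,0,0,-0.42,1,-6.4,-7.4,6.5,0,0,-0.54,1,-6.4,-7.4,6.5,0,0,-0.66,1,-6.4,-7.4,6.5,0,0,-0.78,1,-6.4,-7.4,6.5,0,0,-0.9,1,-6.4,-7.4,6.5,0,0,-1.02]}}

```text
time_s: 14.98
ee_pos: [0.5181, -0.0997, 0.1313]
eef_rot: [-3.13, -0.005, -1.222]
force: [-0.8, -0.9, 0.5]
grip_width: 0.0004
```

{"api": "carry_out", "payload": {"commands": [1,0,0,0,0,0,-0.12,1,0,0,0,0,0,-0.24,1,0,0,0,0,0,-0.3,1,0,0,0,0,0,-0.3,1,0,0,0,0,0,-0.3]}}

```text
time_s: 15.4
ee_pos: [0.5184, -0.0997, 0.1315]
eef_rot: [-3.129, -0.005, -1.52]
force: [-0.5, -0.0, -0.3]
grip_width: 0.0005
```

```bash
python3 - <<'E'
from plan import *;import pickle
viewer.camera('wrist');viewer.camera('wrist')
ci=viewer.camera_info('wrist');im,_=viewer.camera('wrist');pickle.dump(ci,open('w8.pkl','wb'));cv2.imwrite('pics/w8.png',im)
o=ctrl.get_obs();print(o['time_s'],o['ee_pos'],o['eef_rot'])
u0,v0=px(ci,[list(C+[.085,.15])+[.03]])[0].astype(int);u0,v0=max(u0,0),max(v0,0);print('crop origin',u0,v0,'x4')
cv2.imwrite('pics/w8c.png',cv2.resize(im[v0:v0+130,u0:u0+200],None,fx=4,fy=4,interpolation=cv2.INTER_CUBIC))
E
```

```text
15.55 [ 0.51822692 -0.09975097  0.13138793] [-3.12949623 -0.00513371 -1.52021639]
crop origin 113 58 x4
```

View pics/w8c.png

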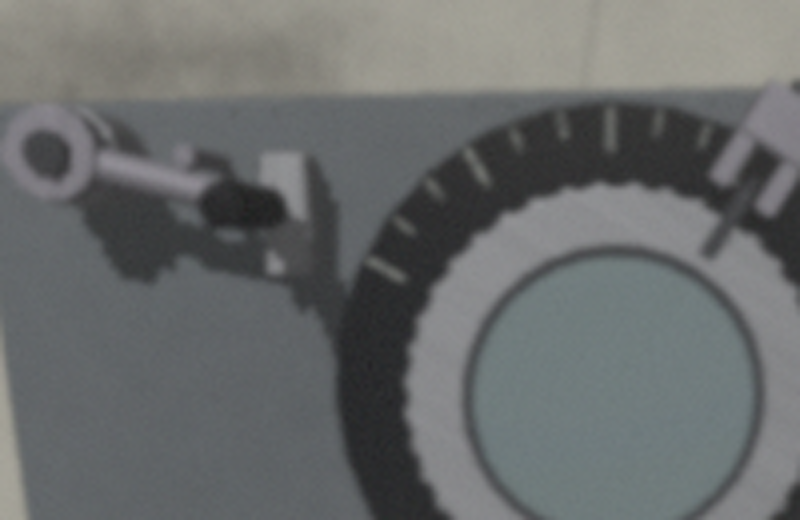

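```bash
python3 - <<'E'
from plan import *;import pickle
ci=pickle.load(open('w8.pkl','rb'))
f=lambda P,z:onz(ci,np.array([P])/4.+[113-.37,58-.37],z)[0,:2]
for nm,P,z in [('po',(752,182),.047),('pi',(708,252),.047),('L',(724,174),.0415),('R',(772,208),.0415),('t0o',(610,108),.036),('+60',(388,270),.036)]:
    w=f(P,z)-C;print(nm,np.hypot(*w).round(4),np.degrees(np.arctan2(w[1],w[0])).round(2))
a,b=f((48,152),.0465),f((200,186),.0455);print('pivot',a,'clamp deg',np.degrees(np.arctan2(*(a-b)[::-1]))-3.9)
pt=f((262,205),.08);print('pin',pt,'expected .598 -.0288')
E
```

```text
po 0.0594 -28.76
pi 0.0408 -28.87
L 0.0583 -22.93
R 0.0582 -36.75
t0o 0.0677 4.05
+60 0.063 64.31
pivot [0.60797418 0.02088574] clamp deg 76.19717956111991
pin [ 0.59805957 -0.0371844 ] expected .598 -.0288
```

```bash
python3 -c "
from station import ticket
print(ticket.hand_in())"
```

```text
the job is handed in; nothing more can be done
None
```

I set the ring to the marker fork, then pushed the clamp lever home, and handed the job in at about 15.6 s of the 54 s allowed. The gripper was clear of everything.

**How it went:** I pushed the knob clockwise through about 64° with the shut fingertips. Two small corrections after that brought the pointer into the fork gap. I then pushed the clamp pin round its arc until it stalled at about 7 N, under the 12 N at which the stage slides.

**Last checks:**

| Check | Result |
|---|---|
| Pointer, world angle | −28.8° |
| Fork middle, world angle | Readings from −28.7° to −29.8°; the final, least magnified picture gave −29.8°, the closer ones mostly about −29° |
| Pointer error from fork middle | Probably 0.3° (0.3 mm at the tip), at most about 1° (1 mm) |
| Clamp lever angle | 76° ± 2°, against 74.5° for home; the bar lies against its stop post |
| Stage and fork | Scale marks within about 0.3° of the first picture, no shift seen |

- **Disagreed:** my final reading of the clamp pin's top was 8 mm off the expected position. I think I picked the wrong end of the leaning pin in the picture, because the bar angle, the stall and the contact with the post all agree.
- **Not measured again:** I did not check the weight, specimen and rod after the moves. The planned finger paths stayed clear of all three.

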